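Put the hair clip away and latch the jewellery box

TASK

Put away the metal hair clip that lies by itself on the shelf: set it down inside the open clear jewellery box without dropping it in from above the rim. Then fold the box's lid down until it is fully shut, and only after that turn the little turnbutton on the box's front so that it points straight back over the lid and secures it. Leave the other things on the shelf where they are.

Things in the scene. Friction and masses are not known exactly. Their poses are not given: they have to be found in the camera images.
- box: Clear acrylic jewellery box with aluminium edge trim, fixed to the shelf: 110 (x) x 150 (y) x 45 high, walls 4 mm. Origin: centre of its underside. Its x axis points from the front (latch post) to the hinge, y along the hinge, z up. Inside 102 x 142 mm. A latch post 18 x 22 mm, 52 mm high, stands in front at x = -65 mm, y = 0.
- box_floor (a point): Centre of the box's inner floor (top of a grey pad), 7 mm above the box's underside; axes as the box's.
- lid (a joint): Lid angle, rad: 0 = shut flush on the rim, 1.57 = upright, up to 2.0 leaning back. The hinge is stiff: the lid stays where it is left. The lid is a clear panel with aluminium edging, 110 mm from hinge to free edge, 150 mm along the hinge, 5 to 6 mm thick; shut, its top is 50 mm above the box's underside (edging 51 mm).
- lid_hinge (a point): Middle of the hinge line, at box x = +55 mm, 45 mm above the box's underside. Its axes turn with the lid: x points away from the free edge, z out of the lid's outer (upper) face.
- lid_edge (a point): Middle of the lid's free edge, on its outer face, 110 mm from the hinge.
- turnbutton (a joint): Turnbutton angle, rad, about a vertical axis, growing anticlockwise seen from above: 0 = bar along the box's front, pointing to the box's -y; 1.57 = bar pointing along the box's +x, straight back over the lid (secured); negative = pointing forward, away from the box. It turns from -0.7 to 2.5 and stays where it is left.
- pivot (a point): Turnbutton's pivot, on top of the bar: box x = -65 mm, y = 0, 59 mm above the box's underside. The steel bar is 12 mm wide, 6 mm thick (53 to 59 mm above the box's underside) and reaches 46 mm from the pivot (6 mm the other way). The point's -y axis points along the bar.
- fin (a point): Top of the turnbutton's upright grip fin, 33 mm from the pivot along the bar: fin 22 mm long (along the bar), 10 mm thick, 18 mm tall, top 77 mm above the box's underside.
- clip: The hair clip to put away: steel beak clip lying flat by itself on the shelf, 62 (x) x 12 (y) x about 13 mm high. Origin: centre of its underside; x along its length, z up.
- case: Bystander: black plastic sunglasses case, 68 (x) x 155 (y) x 55 mm high, loose; origin: centre of its underside.
- dish: Bystander: small white ceramic dish, 96 mm across, 22 mm high, with three smaller hair clips (these stay there), loose; origin: centre of its underside.
- shoehorn: Bystander: flat stainless shoehorn, about 280 mm long (y), 38 mm wide, 4 mm thick, loose; origin: on its underside near the middle.
Not all that is in view belongs to the job. Of the things that look like the clip, take the one that is farthest to the robot's right at the start.

How it is judged:
By the outcome, as a careful person would: the job done as asked, in the order asked, and still so for the second after the job is handed in, with the robot touching nothing.
It also fails if it takes over 64 s, if anything falls off the work surface, if the arm or the gripper's body presses on something with over 40 N, if the wrist force passes 120 N, or if a joint passes its speed limit or range.

ROBOT

A 6-joint arm with a two-finger parallel gripper is mounted at the origin on the work surface. World frame = base frame: x ahead of the robot, y to its left, z up, the work surface at z = 0. Lengths are in mm, angles in degrees, forces in N, time in s.
With the tool pointing down it reaches from about 350 to 775 mm from the base axis. Payload 7.3 kg.
Tool frame: the origin (TCP) lies where the fingers leave the gripper's body, on its centre line; the fingertips stand r.tip_reach ahead of it and the grasp point (between the pads) lies 47 mm ahead of it (r.tip_reach is the distance from the TCP to the fingertips, in mm); z points along the fingers, y is the line along which they close (so a half turn about z gives the same grasp; the last joint's range is limited). The gripper opens to 92 mm and grips with 3 to 60 N. Pads are 19 mm wide; open, the fingers measure 130 mm over their backs; the gripper's body (75 mm by 190 mm) begins 47 mm behind the grasp point.
Start: joints at [56.895, 19.595, 87.324, -0, 73.075, -8.365], TCP at [219.701, 476.833, 292.241] pointing down, gripper open.
Joint ranges: [-145.02, 145.02], [-44.19, 115.74], [2.07, 154.8], [-57.11, 237.11], [16.16, 152.29], [-177.93, 177.93]. Speed limits (degrees/s): [147.25, 147.25, 180, 180, 180, 180].

INTERFACE

Orientations are given as a 3x3 rotation matrix whose columns are the frame's x, y, z axes.
In Python, from bench import monitor, grab_frame, get_calibration, r gives the robot as it stands.
- The arm moves only by the tool send_rows, never from a script. Its argument "series" is a list that holds one entry, the list of rows, each a list of 5 numbers: the opening, from 0 (shut) to 1 (fully open), then the shift along the world's x, y, z in mm, then the turn about the world's z in degrees. In form: [[[gripper, dx, dy, dz, turn], ...]]. A call has 1 to 20 rows; each row shifts and turns the commanded pose from where the row before left it; what a row does not reach is not made up. A row lasts 1/12 s, in which the tool goes at most 41.7 mm and 7.16 degrees, less where a joint would pass 70% of its speed; a pose out of reach is approached as far as the arm can. A call with a gripper value outside its range is refused whole. The fingers move at their own pace and stop on an object; "newtons" is the grip in N (left out, the last holds). Time passes only in rows, so rows that do not move let the fingers close. It gives the time, the measured TCP pose, the force, the opening and the grip force at its end, in the units of the state.
- monitor.read_state(): the state, without advancing time (a new reading comes with each control period).
- grab_frame(name): name is "side" or "top" or "wrist"; returns the picture (420x560x3 uint8, red, green, blue); there is no depth.
- get_calibration(name): a dict with "K" (3x3 intrinsics, pixels), "k1" (the pictures are not rectified: a ray, as slopes to the right and down, at radius r is drawn at 1 + k1 r^2 times it, then the intrinsics apply), "eye" and "attitude" of the camera in the world. Camera axes: x right, y up, looking along -z (the intrinsics and any distortion apply to the point x, -y, -z); pixel columns grow to the right and rows downward; lengths in mm; the calibration is good to about 2 mm. A picture is of the moment at which its call begins: read the wrist's pose just before it. get_calibration takes no time and is no camera call; for the wrist camera it gives the pose at the moment of the call.
- r.job_done(): hands the job in; it is judged then, once.
The state is a dict: "clock": time; "qpos": joint angles; "joint_vel": joint speeds; "tau": joint torques, N m; "ee_pos": TCP position; "tcp_rot": TCP orientation; "ft_force": force on the tool from outside, world axes, zero at the start; "torque": the same for the moment, N m; "width": opening from 0.0 (shut) to 1.0 (fully open); "gripper_force": force on a finger pad.
Only numpy, scipy, OpenCV 4.12 (cv2) and the standard library are available. Lean on these libraries where they do the work, as an engineer would, in place of code of your own. Each camera call takes 0.05 s, during which the arm holds its last target. There are 200 camera calls.

## Working session

There is one attempt and no reset: what is moved stays moved. The work goes in short steps, Python scripts to look and compute and a tool call to move; the robot and the scene stay as the last step left them, time stands still between calls to the robot, and variables do not carry over. Pictures are saved under pics/ and viewed, at most 10 in all, crops included, and the job is handed in when it is done.

Besides the shell and the picture viewer there is one more tool, called after "Call:" as name(argument=value, ...), one argument or row to a line, values as JSON. send_rows: Moves the arm, as the interface text tells. Its arguments: {"type":"object","properties":{"series":{"type":"array"},"newtons":{"type":"number"}},"required":["series"]}

```bash
mkdir -p pics; cat > h.py <<'E'
import numpy as np, cv2
from bench import monitor, grab_frame, get_calibration, r
def snap(name,fn,crop=None,scale=1):
    c=get_calibration(name); im=np.array(grab_frame(name))[:,:,::-1]
    np.save('pics/'+fn+'.npy',im)
    if crop: x0,y0,x1,y1=crop; im=im[y0:y1,x0:x1]
    if scale!=1: im=cv2.resize(im,None,fx=scale,fy=scale,interpolation=cv2.INTER_CUBIC)
    cv2.imwrite('pics/'+fn+'.png',im); return c
def px2w(c,u,v,z):
    K=np.array(c['K']);R=np.array(c['attitude']);e=np.array(c['eye'])
    p=cv2.undistortPoints(np.array([[[u,v]]],float),K,np.array([c['k1'],0,0,0.]))[0,0]
    d=R@np.array([p[0],-p[1],-1.]); t=(z-e[2])/d[2]; return e+t*d
def w2px(c,P):
    K=np.array(c['K']);R=np.array(c['attitude']);e=np.array(c['eye'])
    q=(np.atleast_2d(P)-e)@R; s=np.c_[q[:,0],-q[:,1],-q[:,2]]
    return cv2.projectPoints(s,np.zeros(3),np.zeros(3),K,np.array([c['k1'],0,0,0.]))[0][:,0]
E
python3 - <<'E'
from h import *
s=monitor.read_state(); print(s, r.tip_reach)
for n in ('top','side'):
    c=snap(n,n+'0',scale=1.4); print(n,c)
print(get_calibration('wrist'))
E
```

```text
{'clock': 0.0, 'qpos': array([ 5.68918719e+01,  1.96343308e+01,  8.73772989e+01, -3.63641653e-04,
        7.30753156e+01, -8.36320703e+00]), 'joint_vel': array([-0.05528427, -0.12047308, -0.03970068, -0.02012876,  0.06232269,
        0.07854696]), 'tau': array([-1.75122317e-03, -4.31239629e+01, -2.44221872e+01,  7.16068083e-02,
        5.57091774e-02, -1.57018653e-04]), 'ee_pos': array([219.54567285, 476.54534088, 291.56355162]), 'tcp_rot': array([[-9.08180969e-01,  4.18576933e-01, -8.23793921e-04],
       [ 4.18577689e-01,  9.08180100e-01, -1.27442166e-03],
       [ 2.14709734e-04, -1.50222725e-03, -9.99998849e-01]]), 'ft_force': array([ 0.27672835, -0.19600129, -0.62884425]), 'torque': array([-0.02378044, -0.01364206,  0.00144089]), 'gripper_force': 0.0, 'width': 1.001331563847609} 65.5
top {'K': array([[400.60272111,   0.        , 282.21624001],
       [  0.        , 400.60272111, 201.60141533],
       [  0.        ,   0.        ,   1.        ]]), 'k1': 0.0073983106180123635, 'eye': array([524.82336106, -13.26688418, 761.37044071]), 'attitude': array([[ 0.00321688,  0.99883155, -0
[... 226 characters left out ...]
    [  0.        ,   0.        ,   1.        ]]), 'k1': -0.003972655207567289, 'eye': array([473.29670402, 632.43161891, 452.58383119]), 'attitude': array([[-0.98769324,  0.09351357, -0.12536859],
       [-0.15486872, -0.47272572,  0.86749414],
       [ 0.02185752,  0.87623376,  0.48139032]])}
{'K': array([[332.03991074,   0.        , 277.08671971],
       [  0.        , 332.03991074, 206.08401534],
       [  0.        ,   0.        ,   1.        ]]), 'k1': 0.0019601365513550843, 'eye': array([158.05021158, 504.84131184, 383.64046658]), 'attitude': array([[ 0.4186027 , -0.87857771, -0.22994125],
       [ 0.90816863,  0.40461881,  0.10730033],
       [-0.00123313, -0.25374163,  0.96727125]])}
```

View pics/top0.png

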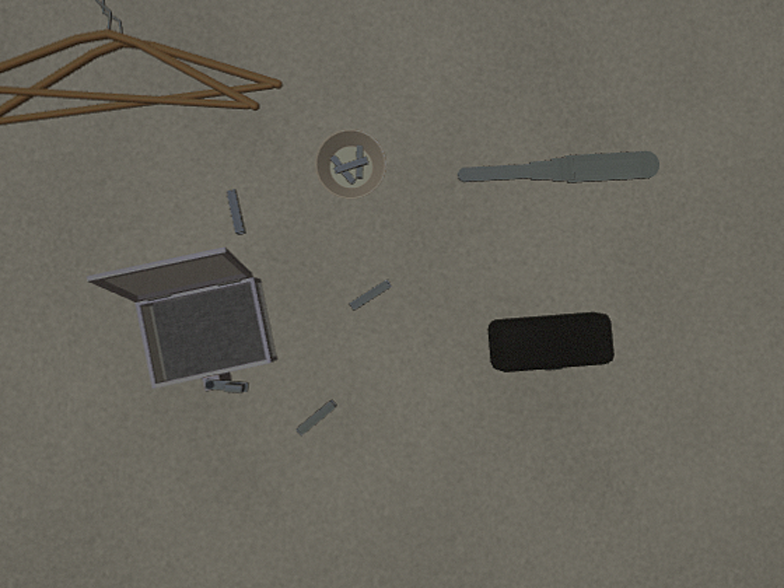

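View pics/side0.png

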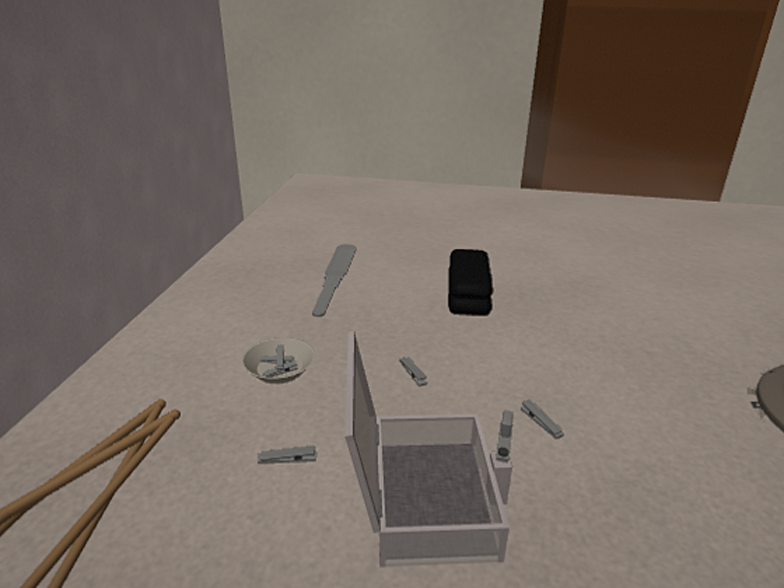

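The top view shows three loose lookalikes, at full-image pixels (168,151), (264,211) and (226,298), plus the clips in the dish around (250,117). Image right is the robot's right, so the target is (264,211). The box is centred near (147,237) with its lid up and its turnbutton at about (160,274). Next I'll check the choice in a close crop.

```bash
python3 - <<'E'
from h import *
im=np.load('pics/top0.npy')
a=cv2.resize(im[170:290,55:205],None,fx=4,fy=4,interpolation=cv2.INTER_CUBIC)
b=cv2.resize(im[190:230,240:290],None,fx=4,fy=4,interpolation=cv2.INTER_CUBIC)
o=np.zeros((480,800,3),np.uint8);o[:,:600]=a;o[:160,600:]=b
cv2.imwrite('pics/crop1.png',np.clip(o*1.6,0,255).astype(np.uint8))
c=get_calibration('top')
for u,v in [(168,151),(264.5,211),(226,298)]: print(px2w(c,u,v,8).round(1))
for p in [(137,300),(154,385),(274,359),(259,280)]: print(px2w(c,p[0]/1.4,p[1]/1.4,45).round(1))
E
```

```text
[655.6 185.4   8. ]
[543.4   3.4   8. ]
[381.7  73.9   8. ]
[535.6 296.8  45. ]
[429.1 273.   45. ]
[461.6 123.8  45. ]
[561.5 144.2  45. ]
```

View pics/crop1.png

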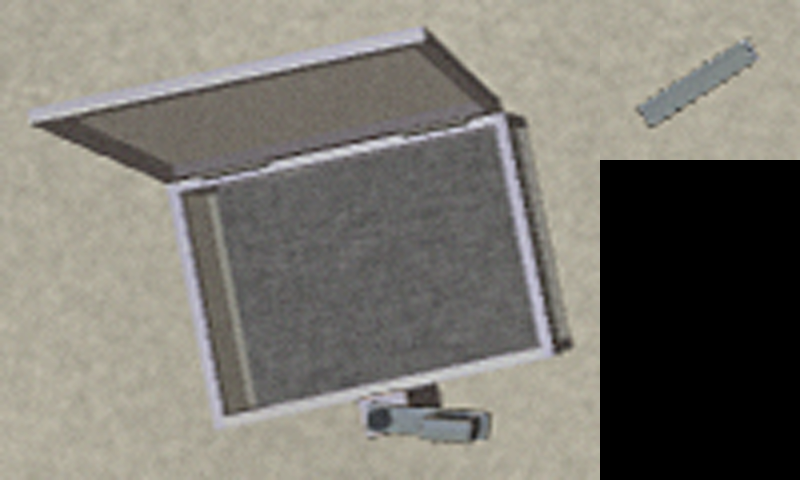

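Crop: the clip at (264,211) lies alone and is a steel beak clip, about 62 mm long, so I'll take it. Rim corners, lid edge and turnbutton are all clear. I'll fit box pose, lid angle and turnbutton angle with both cameras.

```bash
python3 - <<'E'
from h import *
from scipy.optimize import least_squares
ct=get_calibration('top');cs=get_calibration('side')
T=lambda x,y:(55+x/4,170+y/4); S=lambda x,y:(x/1.4,y/1.4)
def model(p):
    x,y,w,l,t=p; c,s=np.cos(w),np.sin(w)
    le=lambda yy:(55-110*np.cos(l),yy,45+110*np.sin(l))
    # turn: 0 -> -y, 90 -> +x
    tip=(-65+46*np.sin(t),-46*np.cos(t),59)
    fin=(-65+33*np.sin(t),-33*np.cos(t),77)
    B=[((-55,75,45),0,T(218,430)),((-55,-75,45),0,T(553,352)),((55,-75,45),0,T(508,116)),((55,75,45),0,T(170,184)),
       (le(75),0,T(30,118)),(le(-75),0,T(426,29)),((-65,0,59),0,T(379,418)),(tip,0,T(490,428)),
       ((55,75,0),1,S(379,563)),((-55,75,0),1,S(503,559)),((-55,75,45),1,S(506,528)),((55,75,45),1,S(380,531)),((-55,-75,45),1,S(475,417)),
       (le(75),1,S(349,440)),(le(-75),1,S(352,334)),((-65,0,59),1,S(504,452))]
    # box x axis -> world dir (c,s); y -> (-s,c)
    out=[]
    for P,k,uv in B:
        P=np.array(P);W=(x+c*P[0]-s*P[1],y+s*P[0]+c*P[1],P[2])
        out.append(w2px([ct,cs][k],W)[0]-uv)
    return np.array(out)
f=least_squares(lambda p:model(p).ravel(),[500,210,-0.2,1.8,-.2],loss='soft_l1')
print(f.x.round(3),np.degrees(f.x[2:]).round(1));print(model(f.x).round(1).tolist())
a=px2w(ct,278.1,202,8);b=px2w(ct,251.25,219.4,8);print(a,b,(a+b)/2,np.degrees(np.arctan2(*(a-b)[[1,0]])),np.linalg.norm(a-b))
print((px2w(cs,402/1.4,358/1.4,8)),px2w(cs,425/1.4,383/1.4,8))
s=monitor.read_state();R=s['tcp_rot'];print(np.degrees(np.arctan2(R[1,1],R[0,1])))
E
```

```text
[ 4.95446e+02  2.13108e+02  2.17000e-01  1.79600e+00 -3.12000e-01] [ 12.4 102.9 -17.9]
[[-0.4, -0.5], [0.0, 0.5], [-1.2, -1.1], [-0.5, -0.3], [-0.1, -0.7], [-0.3, 0.8], [0.3, -0.1], [-0.8, -0.1], [0.9, 1.5], [-0.5, 0.9], [1.4, -1.6], [0.4, -0.5], [1.5, -2.7], [0.0, -4.0], [-0.5, -2.3], [-1.2, -0.1]]
[560.41757329 -22.05514048   8.        ] [527.52625935  28.19140881   8.        ] [543.97191632   3.06813416   8.        ] -56.79130351599478 60.05459389532446
[561.62037809 -15.82414895   8.        ] [524.30639208  34.42705795   8.        ]
65.25563530395833
```

Fit: box at (495.4, 213.1) with yaw 12.4°, lid 103°, turnbutton −18°. The clip is at (544, 3), lying along −57°. I'll move above it.

Call:
send_rows(
  series=[
    [[0.5, 16.2, -23.7, -5, -1.6], [0.5, 16.2, -23.7, -5, -1.6], [0.5, 16.2, -23.7, -5, -1.6], [0.5, 16.2, -23.7, -5, -1.6], [0.5, 16.2, -23.7, -5, -1.6], [0.5, 16.2, -23.7, -5, -1.6], [0.5, 16.2, -23.7, -5, -1.6], [0.5, 16.2, -23.7, -5, -1.6], [0.5, 16.2, -23.7, -5, -1.6], [0.5, 16.2, -23.7, -5, -1.6], [0.5, 16.2, -23.7, -5, -1.6], [0.5, 16.2, -23.7, -5, -1.6], [0.5, 16.2, -23.7, -5, -1.6], [0.5, 16.2, -23.7, -5, -1.6], [0.5, 16.2, -23.7, -5, -1.6], [0.5, 16.2, -23.7, -5, -1.6], [0.5, 16.2, -23.7, -5, -1.6], [0.5, 16.2, -23.7, -5, -1.6], [0.5, 16.2, -23.7, -5, -1.6], [0.5, 16.2, -23.7, -5, -1.6]],
  ],
  newtons=20,
)

```text
clock: 1.77
ee_pos: [544.1, 1.5, 191.6]
tcp_rot: [[-0.547, 0.837, -0.001], [0.837, 0.547, 0.0], [0.001, -0.001, -1.0]]
ft_force: [0.3, 0.9, -0.5]
width: 0.499
gripper_force: 0.0
```

Call:
send_rows(
  series=[
    [[0.5, 0, 0, 0, 0], [0.5, 0, 0, 0, 0], [0.5, 0, 0, 0, 0]],
  ],
)

```text
clock: 2.02
ee_pos: [543.1, 3.2, 191.8]
tcp_rot: [[-0.548, 0.836, -0.001], [0.836, 0.548, 0.001], [0.001, -0.001, -1.0]]
ft_force: [-0.7, -0.3, -0.3]
width: 0.498
gripper_force: 0.0
```

```bash
python3 - <<'E'
from h import *
c=snap('wrist','w1',scale=1.4)
s=monitor.read_state();p=s['ee_pos'];R=s['tcp_rot'];print(p,np.degrees(np.arctan2(R[1,1],R[0,1])))
uv=w2px(c,[[544,3.1,8],[560.4,-22,8],[527.5,28.2,8],list(p-[0,0,65.5]),list((p*[1,1,0]))]); print(uv*1.4)
np.save('pics/w1c.npy',c,allow_pickle=True)
E
```

```text
[543.03953429   3.58982687 192.1020684 ] 33.306099205811094
[[389.30586582 282.18714171]
 [389.19319796 328.58004388]
 [389.28427303 233.16079769]
 [388.66703554 357.71861379]
 [388.42246933 277.68546953]]
```

View pics/w1.png

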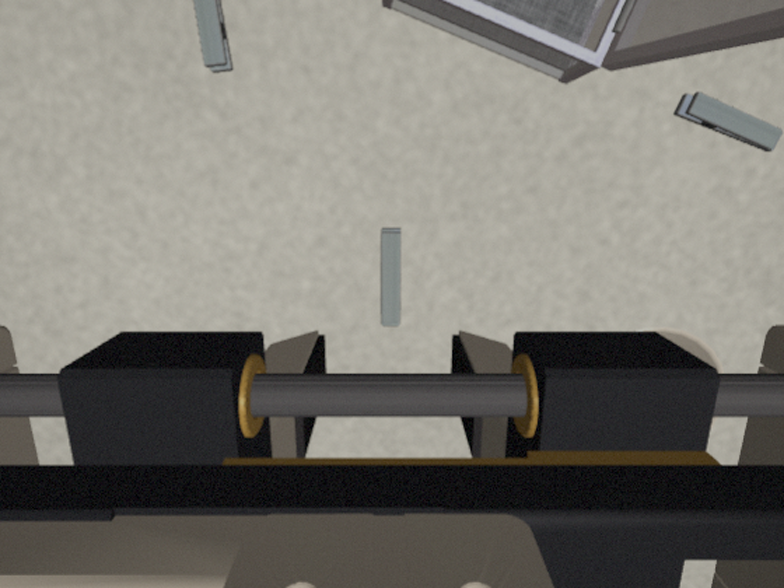

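The wrist view shows the target clip at (391,277), centred between the fingers and within about 2 mm of the fit. I'll go down and grip.

Call:
send_rows(
  series=[
    [[0.5, 0, 0, -15, 0], [0.5, 0, 0, -15, 0], [0.5, 0, 0, -15, 0], [0.5, 0, 0, -15, 0], [0.5, 0, 0, -15, 0], [0.5, 0, 0, -15, 0], [0.5, 0, 0, -12, 0], [0.5, 0, 0, -10, 0], [0.5, 0, 0, -7, 0], [0.5, 0, 0, -4, 0], [0.5, 0, 0, 0, 0], [0.5, 0, 0, 0, 0]],
  ],
)

```text
clock: 3.07
ee_pos: [543.9, 3.0, 69.6]
tcp_rot: [[-0.549, 0.836, 0.001], [0.836, 0.549, -0.0], [-0.0, 0.0, -1.0]]
ft_force: [-0.6, -0.8, 0.9]
width: 0.498
gripper_force: 0.0
```

Call:
send_rows(
  series=[
    [[0, 0, 0, 0, 0], [0, 0, 0, 0, 0], [0, 0, 0, 0, 0], [0, 0, 0, 0, 0], [0, 0, 0, 0, 0], [0, 0, 0, 0, 0], [0, 0, 0, 0, 0], [0, 0, 0, 0, 0]],
  ],
)

```text
clock: 3.73
ee_pos: [543.8, 2.8, 69.4]
tcp_rot: [[-0.548, 0.836, 0.0], [0.836, 0.548, -0.0], [-0.0, 0.0, -1.0]]
ft_force: [-0.4, -0.2, 1.6]
width: 0.123
gripper_force: 20.0
```

Gripped: 11.3 mm opening at 20 N. Lift and carry over the box.

Call:
send_rows(
  series=[
    [[0, 0, 0, 10, 0], [0, 0, 0, 20, 0], [0, 0, 0, 30, 0], [0, 0, 0, 30, 0], [0, 0, 0, 30, 0], [0, 0, 0, 30, 0]],
  ],
)

```text
clock: 4.23
ee_pos: [543.3, 2.9, 221.3]
tcp_rot: [[-0.548, 0.836, 0.0], [0.836, 0.548, 0.0], [-0.0, 0.0, -1.0]]
ft_force: [0.5, 0.8, 0.0]
width: 0.127
gripper_force: 20.0
```

Call:
send_rows(
  series=[
    [[0, -3.5, 15, 0, 4.9], [0, -3.5, 15, 0, 4.9], [0, -3.5, 15, 0, 4.9], [0, -3.5, 15, 0, 4.9], [0, -3.5, 15, 0, 4.9], [0, -3.5, 15, 0, 4.9], [0, -3.5, 15, 0, 4.9], [0, -3.5, 15, 0, 4.9], [0, -3.5, 15, 0, 5], [0, -3.5, 15, 0, 5], [0, -3.5, 15, 0, 5], [0, -3.5, 15, 0, 5], [0, -3.5, 15, 0, 5], [0, -3.5, 15, 0, 5], [0, 0, 0, 0, 0], [0, 0, 0, 0, 0], [0, 0, 0, 0, 0]],
  ],
)

```text
clock: 5.65
ee_pos: [494.7, 212.4, 219.5]
tcp_rot: [[-0.977, -0.214, 0.0], [-0.214, 0.977, -0.0], [-0.0, -0.0, -1.0]]
ft_force: [0.0, -0.2, -0.5]
width: 0.126
gripper_force: 20.0
```

```bash
python3 - <<'E'
from h import *
s=monitor.read_state();p=s['ee_pos'];R=s['tcp_rot'];print(p,np.degrees(np.arctan2(R[1,1],R[0,1])),s['width'],s['qpos'].round(0),s['ft_force'])
c=snap('side','s1',crop=(180,180,420,420),scale=2.5)
c=snap('wrist','w2')
a=cv2.imread('pics/s1.png');b=cv2.imread('pics/w2.png')
o=np.zeros((600,800,3),np.uint8)
o[:480,:480]=cv2.resize(a,(480,480));o[:240,480:]=cv2.resize(b,(320,240));cv2.imwrite('pics/m1.png',np.clip(o*1.3,0,255).astype(np.uint8))
E
```

```text
[494.7241425  212.39798289 219.53624479] 102.3547406466866 0.12640905632833552 [ 15.  25.  91.  -0.  64. -87.] [ 0.00577456 -0.24669867 -0.4543097 ]
```

View pics/m1.png

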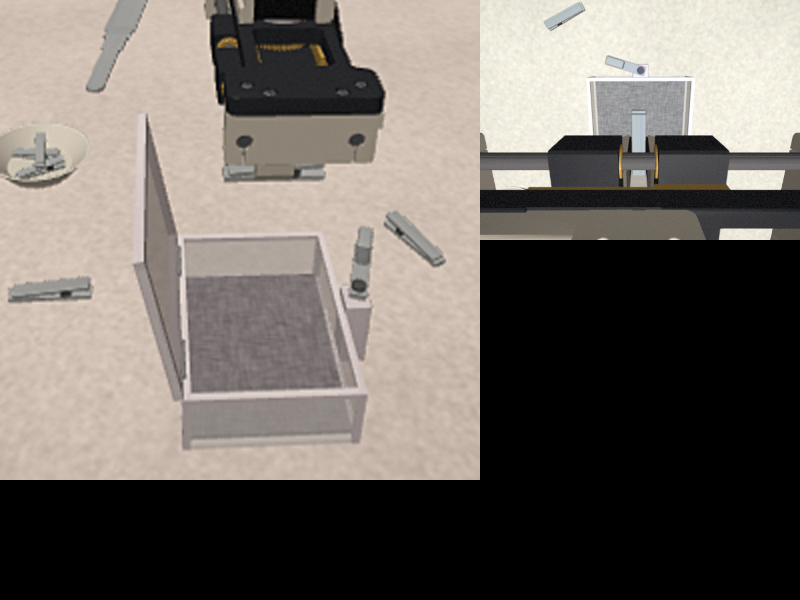

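The side view shows the clip held and centred over the open box, with its long axis across from front to hinge, and everything is clear. I'll lower it to the floor pad.

Call:
send_rows(
  series=[
    [[0, 0.5, 0.5, -15, 0], [0, 0, 0, -20, 0], [0, 0, 0, -20, 0], [0, 0, 0, -20, 0], [0, 0, 0, -20, 0], [0, 0, 0, -18, 0], [0, 0, 0, -12, 0], [0, 0, 0, -8, 0], [0, 0, 0, -5, 0], [0, 0, 0, -3, 0], [0, 0, 0, -1.5, 0], [0, 0, 0, 0, 0], [0, 0, 0, 0, 0]],
  ],
)

```text
clock: 6.83
ee_pos: [495.5, 213.4, 77.3]
tcp_rot: [[-0.976, -0.216, 0.001], [-0.216, 0.976, 0.0], [-0.001, 0.0, -1.0]]
ft_force: [0.7, -0.8, -1.2]
width: 0.126
gripper_force: 20.0
```

Call:
send_rows(
  series=[
    [[0, 0, 0, -0.7, 0], [0, 0, 0, 0, 0], [0, 0, 0, 0, 0]],
  ],
)

```text
clock: 7.08
ee_pos: [495.3, 213.4, 76.4]
tcp_rot: [[-0.976, -0.216, 0.001], [-0.216, 0.976, 0.0], [-0.001, 0.0, -1.0]]
ft_force: [-0.6, -0.3, 0.7]
width: 0.127
gripper_force: 20.0
```

Call:
send_rows(
  series=[
    [[0.15, 0, 0, 0, 0], [0.2, 0, 0, 0, 0], [0.25, 0, 0, 0, 0], [0.35, 0, 0, 0, 0], [0.35, 0, 0, 0, 0], [0.35, 0, 0, 0, 0], [0.35, 0, 0, 8, 0], [0.35, 0, 0, 20, 0], [0.35, 0, 0, 30, 0], [0.35, 0, 0, 35, 0], [0, 0, 0, 35, 0], [0, 0, 0, 32, 0], [0, 0, 0, 0, 0], [0, 0, 0, 0, 0]],
  ],
)

```text
clock: 8.25
ee_pos: [495.9, 213.6, 238.5]
tcp_rot: [[-0.976, -0.216, 0.005], [-0.216, 0.976, 0.001], [-0.005, 0.0, -1.0]]
ft_force: [-0.3, 0.2, -0.9]
width: 0.11
gripper_force: 0.0
```

Call:
send_rows(
  series=[
    [[0, 12, 2.6, 0, 0], [0, 24, 5.3, 0, 0], [0, 30, 6.6, 0, 0], [0, 30, 6.6, 0, 0], [0, 24, 5.3, 0, 0], [0, 7, 1.6, 0, 0], [0, 0, 0, -12, 0], [0, 0, 0, -20, 0], [0, 0, 0, -11, 0], [0, 0, 0, 0, 0], [0, 0, 0, 0, 0]],
  ],
)

```text
clock: 9.17
ee_pos: [621.6, 241.2, 191.7]
tcp_rot: [[-0.976, -0.216, -0.003], [-0.216, 0.976, -0.001], [0.003, -0.0, -1.0]]
ft_force: [-0.5, -0.5, 0.1]
width: 0.009
gripper_force: 0.0
```

```bash
python3 - <<'E'
from h import *
s=monitor.read_state();p=s['ee_pos'];print(p,s['ft_force'],s['width'])
w=.217;X=np.array([np.cos(w),np.sin(w)]);print('box x,y',(p[:2]-[495.4,213.1])@X,(p[:2]-[495.4,213.1])@[-X[1],X[0]])
def C(l,rr=90):
    l=np.radians(l);return np.array([55-rr*np.cos(l)+6*np.sin(l)+10,45+rr*np.sin(l)+6*np.cos(l)+65.5])
for l in list(np.arange(100,-1,-12.5)):
    c=C(l); n=C(l-12.5); d=(n-c)/5; print(l,np.r_[495.4,213.1]+c[0]*X,c.round(1),'->',(d[0]*X).round(2),d[1].round(2))
snap('side','s2',crop=(200,130,420,400),scale=2)
E
```

```text
[621.5650487  241.18349456 191.6936642 ] [-0.48550034 -0.49534477  0.09182929] 0.008551955498267807
box x,y 129.25259704207127 0.26141807200875533
100.0 [579.9076905  231.73153787] [ 86.5 198.1] -> [-3.8  -0.84] 0.52
87.5 [560.89563591 227.53992155] [ 67.1 200.7] -> [-3.82 -0.84] -0.34
75.0 [541.78781565 223.32719162] [ 47.5 199. ] -> [-3.66 -0.81] -1.18
62.5 [523.49009299 219.29306513] [ 28.8 193.1] -> [-3.32 -0.73] -1.96
50.0 [506.86992611 215.62879189] [ 11.7 183.3] -> [-2.83 -0.62] -2.65
37.5 [492.71524364 212.50808772] [ -2.7 170. ] -> [-2.2  -0.49] -3.22
25.0 [481.69709056 210.07889891] [-14. 154.] -> [-1.47 -0.32] -3.63
12.5 [474.33781533 208.45638841] [-21.6 135.8] -> [-0.67 -0.15] -3.87
0.0 [470.98630636 207.71747617] [-25.  116.5] -> [0.16 0.04] -3.92
```

View pics/s2.png

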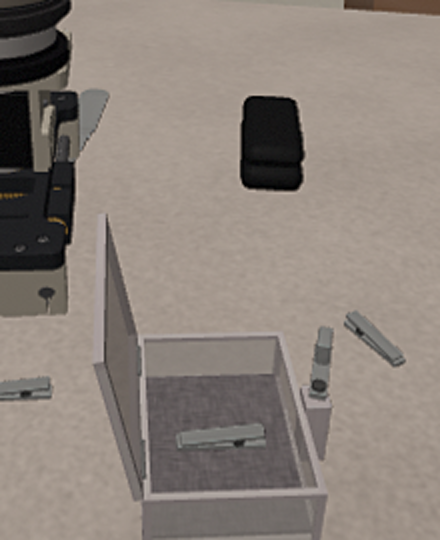

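The clip lies flat on the pad, at (220,437) in the crop. Next I'll push the lid over from behind along the arc.

Call:
send_rows(
  series=[
    [[0, -7, -1.55, 0.9, 0], [0, -7, -1.55, 0.9, 0], [0, -7, -1.55, 0.9, 0], [0, -7, -1.55, 0.9, 0], [0, -7, -1.55, 0.9, 0], [0, -4.3, -1, 0.75, 0], [0, -4.3, -1, 0.75, 0], [0, -4.3, -1, 0.75, 0], [0, -4.3, -1, 0.75, 0], [0, -4.3, -1, 0.75, 0], [0, -4.3, -1, 0.75, 0], [0, -3.8, -0.84, -0.34, 0], [0, -3.8, -0.84, -0.34, 0], [0, -3.8, -0.84, -0.34, 0], [0, -3.8, -0.84, -0.34, 0], [0, -3.8, -0.84, -0.34, 0]],
  ],
)

```text
clock: 10.55
ee_pos: [542.0, 223.2, 200.2]
tcp_rot: [[-0.976, -0.216, -0.0], [-0.216, 0.976, 0.0], [0.0, 0.0, -1.0]]
ft_force: [1.5, -0.0, -0.2]
width: 0.004
gripper_force: 0.7
```

Call:
send_rows(
  series=[
    [[0, -3.7, -0.8, -1.2, 0], [0, -3.7, -0.8, -1.2, 0], [0, -3.7, -0.8, -1.2, 0], [0, -3.7, -0.8, -1.2, 0], [0, -3.7, -0.8, -1.2, 0], [0, -3.3, -0.7, -2, 0], [0, -3.3, -0.7, -2, 0], [0, -3.3, -0.7, -2, 0], [0, -3.3, -0.7, -2, 0], [0, -3.3, -0.7, -2, 0]],
  ],
)

```text
clock: 11.38
ee_pos: [507.0, 215.8, 184.1]
tcp_rot: [[-0.976, -0.216, -0.0], [-0.216, 0.976, 0.0], [0.0, 0.0, -1.0]]
ft_force: [1.0, 0.4, 0.2]
width: 0.005
gripper_force: 0.6
```

Call:
send_rows(
  series=[
    [[0, -2.8, -0.6, -2.7, 0], [0, -2.8, -0.6, -2.7, 0], [0, -2.8, -0.6, -2.7, 0], [0, -2.8, -0.6, -2.7, 0], [0, -2.8, -0.6, -2.7, 0], [0, -2.2, -0.5, -3.2, 0], [0, -2.2, -0.5, -3.2, 0], [0, -2.2, -0.5, -3.2, 0], [0, -2.2, -0.5, -3.2, 0], [0, -2.2, -0.5, -3.2, 0], [0, -1.5, -0.3, -3.6, 0], [0, -1.5, -0.3, -3.6, 0], [0, -1.5, -0.3, -3.6, 0], [0, -1.5, -0.3, -3.6, 0], [0, -1.5, -0.3, -3.6, 0], [0, -0.7, -0.2, -3, 0], [0, -0.7, -0.2, -3, 0], [0, -0.7, -0.2, -3, 0], [0, 0, 0, -3, 0], [0, 0, 0, 0, 0]],
  ],
)

```text
clock: 13.05
ee_pos: [472.5, 208.2, 124.2]
tcp_rot: [[-0.976, -0.216, -0.001], [-0.216, 0.976, -0.0], [0.001, 0.0, -1.0]]
ft_force: [-1.2, 0.2, -0.1]
width: -0.0
gripper_force: 0.0
```

```bash
python3 - <<'E'
from h import *
s=monitor.read_state();print(s['ee_pos'],s['ft_force'])
snap('side','s3',crop=(200,130,420,400),scale=2)
E
```

```text
[472.50793008 208.2113965  124.17232698] [-1.24657685  0.20492558 -0.12374214]
```

View pics/s3.png

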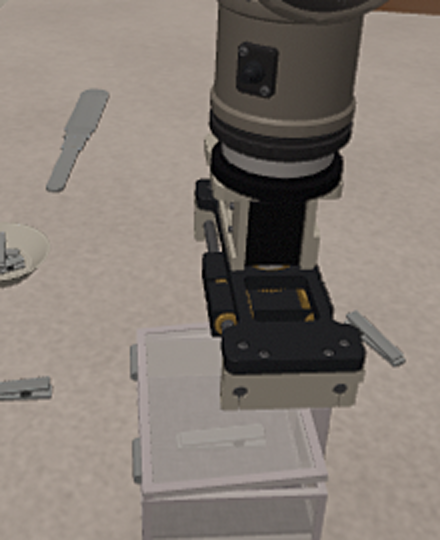

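The lid is almost shut, with a small gap at the front near (320,485). I'll press it down gently while watching the force.

Call:
send_rows(
  series=[
    [[0, 0, 0, -2, 0], [0, 0, 0, -2, 0], [0, 0, 0, -2, 0], [0, 0, 0, -1, 0], [0, 0, 0, -0.5, 0], [0, 0, 0, 0, 0]],
  ],
)

```text
clock: 13.6
ee_pos: [472.8, 208.3, 117.2]
tcp_rot: [[-0.976, -0.216, -0.0], [-0.216, 0.976, 0.0], [0.0, 0.0, -1.0]]
ft_force: [-0.6, 0.2, -1.2]
width: 0.006
gripper_force: 0.0
```

Call:
send_rows(
  series=[
    [[0, 0, 0, -0.5, 0], [0, 0, 0, -0.5, 0], [0, 0, 0, 0, 0], [0, 0, 0, 0, 0]],
  ],
)

```text
clock: 13.93
ee_pos: [472.9, 208.3, 116.3]
tcp_rot: [[-0.976, -0.216, 0.0], [-0.216, 0.976, 0.0], [-0.0, 0.0, -1.0]]
ft_force: [0.3, 0.1, 0.5]
width: 0.009
gripper_force: 0.0
```

Call:
send_rows(
  series=[
    [[0, 0, 0, -0.5, 0], [0, 0, 0, -0.5, 0], [0, 0, 0, -0.5, 0], [0, 0, 0, 0, 0], [0, 0, 0, 0, 0]],
  ],
)

```text
clock: 14.35
ee_pos: [472.9, 208.3, 115.6]
tcp_rot: [[-0.976, -0.216, 0.001], [-0.216, 0.976, 0.0], [-0.001, 0.0, -1.0]]
ft_force: [-3.2, -0.4, 8.6]
width: 0.005
gripper_force: 4.1
```

Contact came at 50 mm tip height, which is the lid-shut height, at 8.6 N. I'll press a little more, lift, and swing to above the fin.

Call:
send_rows(
  series=[
    [[0, 0, 0, -0.7, 0], [0, 0, 0, 0, 0], [0, 0, 0, 0, 0]],
  ],
)

```text
clock: 14.6
ee_pos: [472.9, 208.3, 115.5]
tcp_rot: [[-0.976, -0.216, 0.001], [-0.216, 0.976, 0.0], [-0.001, 0.0, -1.0]]
ft_force: [-4.0, -2.2, 13.8]
width: 0.006
gripper_force: 7.0
```

Call:
send_rows(
  series=[
    [[0, 0, 0, 5, 0], [0, 0, 0, 15, 0], [0, 0, 0, 25, 0], [0, 0, 0, 20, 0], [0.4, -2.8, -2.6, 0, -6.75], [0.4, -2.8, -2.6, 0, -6.75], [0.4, -2.8, -2.6, 0, -6.75], [0.4, -2.8, -2.6, 0, -6.75], [0.4, -2.8, -2.6, 0, -6.75], [0.4, -2.8, -2.6, 0, -6.75], [0.4, -2.8, -2.6, 0, -6.75], [0.4, -2.8, -2.6, 0, -6.75], [0.4, -2.8, -2.6, 0, -6.75], [0.4, -2.8, -2.6, 0, -6.75], [0.4, -2.8, -2.6, 0, -6.75], [0.4, -2.8, -2.6, 0, -6.75], [0.4, -2.8, -2.6, 0, -6.75], [0.4, -2.8, -2.6, 0, -6.75], [0.4, -2.8, -2.6, 0, -6.75], [0.4, -2.8, -2.6, 0, -6.75]],
  ],
)

```text
clock: 16.27
ee_pos: [427.9, 166.6, 179.2]
tcp_rot: [[0.102, 0.995, 0.0], [0.995, -0.102, 0.0], [0.0, 0.0, -1.0]]
ft_force: [-0.2, 0.0, -0.6]
width: 0.399
gripper_force: 0.0
```

Call:
send_rows(
  series=[
    [[0.4, 0, 0, 0, 0], [0.4, 0, 0, 0, 0], [0.4, 0, 0, 0, 0]],
  ],
)

```text
clock: 16.52
ee_pos: [428.2, 166.8, 179.2]
tcp_rot: [[0.093, 0.996, 0.0], [0.996, -0.093, 0.0], [0.0, 0.0, -1.0]]
ft_force: [-0.5, 0.4, -0.3]
width: 0.401
gripper_force: 0.0
```

```bash
python3 - <<'E'
from h import *
s=monitor.read_state();p=s['ee_pos'];R=s['tcp_rot'];print(p,np.degrees(np.arctan2(R[1,1],R[0,1])),s['ft_force'])
c=snap('wrist','w3',scale=1.4)
B=lambda x,y,z:[495.4+.9765*x-.2153*y,213.1+.2153*x+.9765*y,z]
t=-.312;P=[B(-65,0,59),B(-65+46*np.sin(t),-46*np.cos(t),59)]+[B(-65+q*np.sin(t),-q*np.cos(t),77) for q in (22,44)]+[B(-55,-75,51),B(-55,75,51)]
im=cv2.imread('pics/w3.png')
for u in w2px(c,P)*1.4: print(u.round(0)); cv2.circle(im,tuple(int(v) for v in u),3,(0,0,255),1)
t=cv2.resize(np.array(grab_frame('top'))[170:290,55:205,::-1],(300,240))
im[-240:,-300:]=t
cv2.imwrite('pics/w3.png',im)
E
```

```text
[428.20172919 166.78414258 179.19776932] -5.347733868788503 [-0.50200777  0.35613417 -0.30398303]
[389. 245.]
[389. 339.]
[389. 302.]
[389. 350.]
[452. 375.]
[358.  73.]
```

View pics/w3.png

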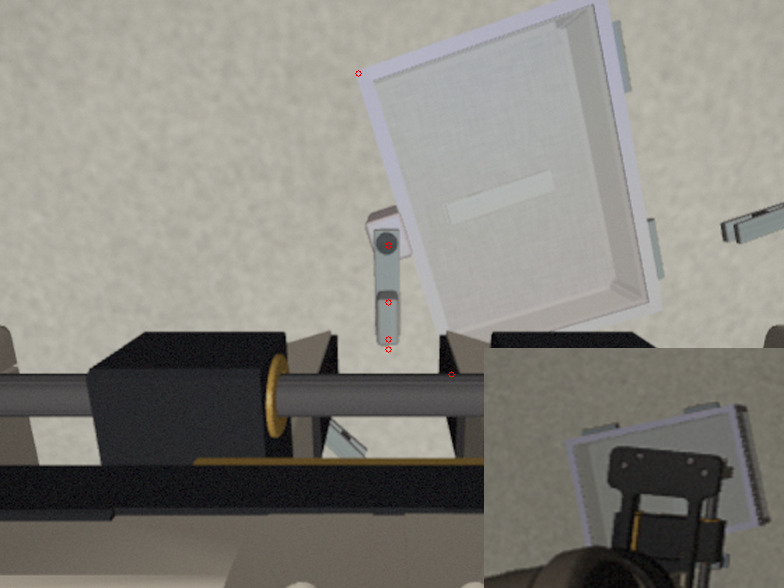

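The fit matches the wrist view: pivot at (387,244), fin at about (388,320) between the fingers, lid shut with the clip inside. I'll go down and grip the fin.

Call:
send_rows(
  series=[
    [[0.4, 0, 0, -10, 0], [0.4, 0, 0, -14, 0], [0.4, 0, 0, -12, 0], [0.4, 0, 0, -9, 0], [0.4, 0, 0, -5, 0], [0.4, 0, 0, -2, 0], [0.4, 0, 0, 0, 0], [0.4, 0, 0, 0, 0]],
  ],
)

```text
clock: 17.28
ee_pos: [428.3, 166.8, 127.5]
tcp_rot: [[0.096, 0.995, 0.001], [0.995, -0.096, 0.0], [0.0, 0.001, -1.0]]
ft_force: [0.3, -0.7, 0.6]
width: 0.398
gripper_force: 0.0
```

Call:
send_rows(
  series=[
    [[0, 0, 0, 0, 0], [0, 0, 0, 0, 0], [0, 0, 0, 0, 0], [0, 0, 0, 0, 0], [0, 0, 0, 0, 0], [0, 0, 0, 0, 0], [0, 0, 0, 0, 0]],
  ],
  newtons=8,
)

```text
clock: 17.87
ee_pos: [427.7, 166.7, 127.3]
tcp_rot: [[0.096, 0.995, -0.0], [0.995, -0.096, -0.0], [-0.0, -0.0, -1.0]]
ft_force: [-2.7, 0.4, 3.6]
width: 0.108
gripper_force: 8.0
```

```bash
python3 - <<'E'
from h import *
s=monitor.read_state();p=s['ee_pos'];R=s['tcp_rot'];y=np.degrees(np.arctan2(R[1,1],R[0,1]));print(p,y,s['ft_force'],s['width'])
pv=np.array([431.9,199.1]);v=p[:2]-pv
print(np.hypot(*v),np.degrees(np.arctan2(v[1],v[0])))
n=18;th=np.radians(6*np.arange(n+1))
q=np.array([[np.cos(a)*v[0]-np.sin(a)*v[1],np.sin(a)*v[0]+np.cos(a)*v[1]] for a in th]);print(np.diff(q,axis=0).round(1).tolist(),q[-1]+pv)
E
```

```text
[427.74476146 166.67746399 127.27001644] -5.532992163560426 [-2.68297488  0.40222526  3.55547395] 0.10829934358201838
32.687717096123585 -97.30315713445526
[[3.4, -0.3], [3.4, 0.1], [3.4, 0.5], [3.3, 0.8], [3.2, 1.2], [3.1, 1.5], [2.9, 1.8], [2.7, 2.1], [2.5, 2.4], [2.2, 2.6], [1.9, 2.8], [1.6, 3.0], [1.3, 3.2], [1.0, 3.3], [0.6, 3.4], [0.3, 3.4], [-0.1, 3.4], [-0.5, 3.4]] [464.01970348 205.16724793]
```

Fin gripped at 10 mm width. I'll turn the button along the arc about the pivot.

Call:
send_rows(
  series=[
    [[0, 3.4, -0.3, 0, 6], [0, 3.4, 0.1, 0, 6], [0, 3.4, 0.5, 0, 6], [0, 3.3, 0.8, 0, 6], [0, 3.2, 1.2, 0, 6], [0, 3.1, 1.5, 0, 6], [0, 0, 0, 0, 0]],
  ],
)

```text
clock: 18.45
ee_pos: [448.1, 171.3, 127.2]
tcp_rot: [[-0.511, 0.86, 0.0], [0.86, 0.511, 0.001], [0.001, 0.001, -1.0]]
ft_force: [-1.4, 3.9, 3.0]
width: 0.11
gripper_force: 8.0
```

Call:
send_rows(
  series=[
    [[0, 2.9, 1.8, 0, 6], [0, 2.7, 2.1, 0, 6], [0, 2.5, 2.4, 0, 6], [0, 2.2, 2.6, 0, 6], [0, 1.9, 2.8, 0, 6], [0, 1.6, 3, 0, 6], [0, 0, 0, 0, 0]],
  ],
)

```text
clock: 19.03
ee_pos: [461.8, 186.3, 127.2]
tcp_rot: [[-0.918, 0.396, 0.001], [0.396, 0.918, 0.002], [0.0, 0.002, -1.0]]
ft_force: [-2.0, 6.1, 0.7]
width: 0.108
gripper_force: 8.0
```

Call:
send_rows(
  series=[
    [[0, 1.3, 3.2, 0, 6], [0, 1, 3.3, 0, 6], [0, 0.6, 3.4, 0, 6], [0, 0.3, 3.4, 0, 6], [0, -0.1, 3.5, 0, 6], [0, -0.5, 3.8, 0, 6], [0, 0, 0, 0, 0], [0, 0, 0, 0, 0], [0, 0, 0, 0, 0]],
  ],
)

```text
clock: 19.78
ee_pos: [464.5, 206.4, 127.3]
tcp_rot: [[-0.977, -0.213, 0.001], [-0.213, 0.977, 0.001], [-0.001, 0.001, -1.0]]
ft_force: [-0.1, 5.6, 0.6]
width: 0.115
gripper_force: 8.1
```

```bash
python3 - <<'E'
from h import *
s=monitor.read_state();p=s['ee_pos'];R=s['tcp_rot'];y=np.degrees(np.arctan2(R[1,1],R[0,1]));print(p,y,s['ft_force'],s['width'],s['gripper_force'])
E
```

```text
[464.4772033  206.42438546 127.28628832] 102.27345227495296 [-0.14955129  5.58396491  0.59583668] 0.11452985707271165 8.071739226579666
```

Call:
send_rows(
  series=[
    [[0.15, 0, 0, 0, 0], [0.25, 0, 0, 0, 0], [0.35, 0, 0, 0, 0], [0.4, 0, 0, 0, 0], [0.4, 0, 0, 0, 0], [0.4, 0, 0, 0, 0], [0.4, 0, 0, 8, 0], [0.4, 0, 0, 20, 0], [0.4, 0, 0, 30, 0], [0.4, 0, 0, 30, 0], [0.4, 15, 3.3, 10, 0], [0.4, 30, 6.6, 0, 0], [0.4, 30, 6.6, 0, 0], [0.4, 30, 6.6, 0, 0], [0.4, 30, 6.6, 0, 0], [0.4, 20, 4.4, 0, 0], [0.4, 0, 0, 0, 0], [0.4, 0, 0, 0, 0], [0.4, 0, 0, 0, 0]],
  ],
)

```text
clock: 21.37
ee_pos: [618.3, 239.7, 225.1]
tcp_rot: [[-0.976, -0.216, -0.001], [-0.216, 0.976, -0.0], [0.001, 0.0, -1.0]]
ft_force: [-0.3, 0.2, 0.0]
width: 0.397
gripper_force: 0.0
```

```bash
python3 - <<'E'
from h import *
print(monitor.read_state()['ee_pos'],monitor.read_state()['ft_force'])
B=lambda x,y,z:[495.4+.9765*x-.2153*y,213.1+.2153*x+.9765*y,z]
o=np.zeros((600,800,3),np.uint8)
P=[B(-65,0,59),B(-19,0,59),B(-55,-75,51),B(-55,75,51)]
for n,(cx0,cy0,cx1,cy1),k,(ox,oy) in [('top',(85,180,205,290),3.3,(0,0)),('side',(230,260,370,410),2.8,(400,0)),('wrist',(180,0,480,220),1,(0,370))]:
    c=get_calibration(n); im=np.array(grab_frame(n))[:,:,::-1][cy0:cy1,cx0:cx1]
    im=cv2.resize(im,None,fx=k,fy=k,interpolation=cv2.INTER_CUBIC)
    uv=(w2px(c,P)-[cx0,cy0])*k; print(n,(uv+[ox,oy]).round(0).tolist())
    for u in uv: cv2.circle(im,tuple(int(v) for v in u),3,(0,0,255),1)
    h,w=im.shape[:2];h=min(h,600-oy);w=min(w,800-ox);o[oy:oy+h,ox:ox+w]=im[:h,:w]
cv2.imwrite('pics/m2.png',np.clip(o*1.3,0,255).astype(np.uint8))
E
```

```text
[618.34745138 239.73062385 225.09167184] [-0.30005078  0.15974978  0.04588484]
top [[215.0, 312.0], [197.0, 225.0], [355.0, 260.0], [75.0, 322.0]]
side [[761.0, 176.0], [666.0, 178.0], [711.0, 90.0], [774.0, 314.0]]
wrist [[98.0, 296.0], [98.0, 375.0], [-10.0, 320.0], [207.0, 320.0]]
```

View pics/m2.png

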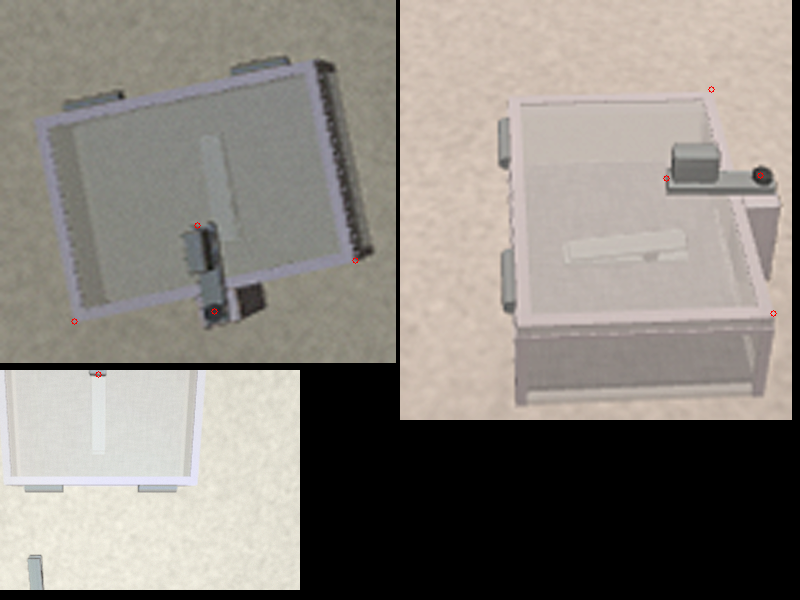

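The lid is shut, the clip is inside, and the bar is over the lid. In the top view its right edge looks about 5° short of straight back, so I'll measure that from nearly overhead with the wrist camera.

Call:
send_rows(
  series=[
    [[0.4, -20, -4.4, 0, 0], [0.4, -30, -6.6, 0, 0], [0.4, -30, -6.6, 0, 0], [0.4, -18, -4, 0, 0], [0.4, 0, 0, 0, 0], [0.4, 0, 0, 0, 0], [0.4, 0, 0, 0, 0], [0.4, 0, 0, 0, 0]],
  ],
)

```text
clock: 22.18
ee_pos: [522.1, 218.4, 225.4]
tcp_rot: [[-0.976, -0.216, 0.001], [-0.216, 0.976, 0.0], [-0.001, 0.0, -1.0]]
ft_force: [0.3, -0.2, -0.0]
width: 0.399
gripper_force: 0.0
```

```bash
python3 - <<'E'
from h import *
import pickle
c=snap('wrist','w4'); pickle.dump(c,open('w4c.pkl','wb'))
print(monitor.read_state()['ee_pos'])
B=lambda x,y,z:[495.4+.9765*x-.2153*y,213.1+.2153*x+.9765*y,z]
uv=w2px(c,[B(-65,0,59),B(-19,0,59),B(-55,-75,51),B(-55,75,51)]);print(uv.round(1).tolist())
m=uv[:2].mean(0).astype(int);x0,y0=max(m[0]-70,0),max(m[1]-50,0);print(x0,y0)
im=np.load('pics/w4.npy')[y0:y0+105,x0:x0+140]
cv2.imwrite('pics/w4.png',cv2.resize(im,None,fx=5.5,fy=5.5,interpolation=cv2.INTER_CUBIC))
E
```

```text
[522.05516996 218.37708616 225.12116539]
[[278.3, 84.2], [278.3, 147.7], [180.1, 99.1], [376.4, 99.1]]
208 65
```

View pics/w4.png

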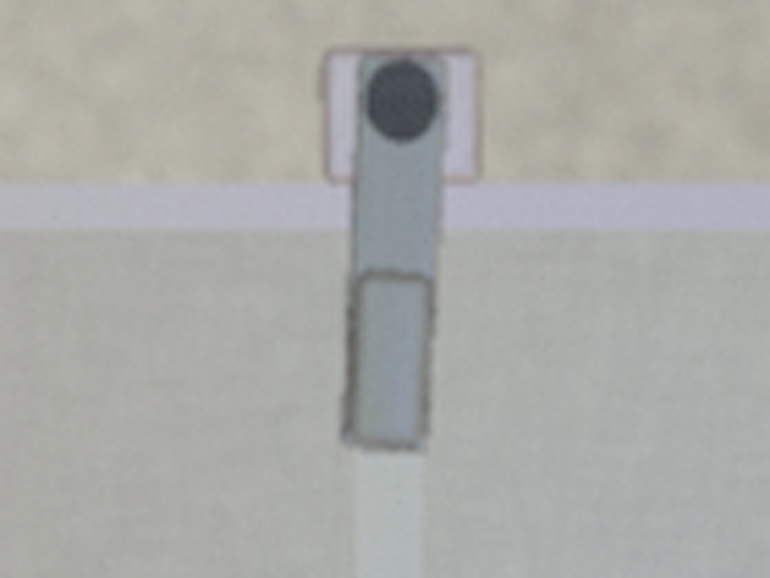

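Close view: the box front edge is level. The bar runs from the pivot at (402,100) to its end at (385,443), about 2.5° short of straight back. I'll re-grip the fin 1.5 mm further toward box +y so the closing pads square it up.

Call:
send_rows(
  series=[
    [[0.4, -15, -2.6, 0, 0], [0.4, -20, -3.6, 0, 0], [0.4, -15, -2.7, 0, 0], [0.4, -7.9, -1.5, -8, 0], [0.4, 0, 0, -20, 0], [0.4, 0, 0, -25, 0], [0.4, 0, 0, -20, 0], [0.4, 0, 0, -14, 0], [0.4, 0, 0, -8, 0], [0.4, 0, 0, -3, 0], [0.4, 0, 0, 0, 0], [0.4, 0, 0, 0, 0], [0.4, 0, 0, 0, 0]],
  ],
)

```text
clock: 23.32
ee_pos: [463.9, 208.1, 128.0]
tcp_rot: [[-0.976, -0.216, 0.002], [-0.216, 0.976, 0.001], [-0.002, 0.0, -1.0]]
ft_force: [0.6, -0.7, -0.2]
width: 0.398
gripper_force: 0.0
```

Call:
send_rows(
  series=[
    [[0.2, 0, 0, 0, 0], [0.2, 0, 0, 0, 0], [0.15, 0, 0, 0, 0], [0, 0, 0, 0, 0], [0, 0, 0, 0, 0], [0, 0, 0, 0, 0], [0, 0, 0, 0, 0], [0, 0, 0, 0, 0]],
  ],
  newtons=25,
)

```text
clock: 23.98
ee_pos: [463.5, 208.0, 127.3]
tcp_rot: [[-0.976, -0.216, 0.0], [-0.216, 0.976, 0.0], [-0.001, 0.0, -1.0]]
ft_force: [0.7, 1.3, 2.9]
width: 0.105
gripper_force: 25.0
```

```bash
python3 - <<'E'
from h import *
s=monitor.read_state();p=s['ee_pos'];R=s['tcp_rot'];print(p,np.degrees(np.arctan2(R[1,1],R[0,1])),s['ft_force'],s['width']*92,(p[:2]-[495.4,213.1])@[-.2153,.9765])
E
```

```text
[463.45314671 207.97012915 127.32324022] 102.45603837601354 [0.6969848  1.33472683 2.87427614] 9.670573284050782 1.8688386293219148
```

Side force is near zero and the width is 9.7 mm, so the fin is square. I'll release, back off and re-measure numerically from the same viewpoint.

Call:
send_rows(
  series=[
    [[0.15, 0, 0, 0, 0], [0.25, 0, 0, 0, 0], [0.35, 0, 0, 0, 0], [0.4, 0, 0, 0, 0], [0.4, 0, 0, 0, 0], [0.4, 0, 0, 0, 0], [0.4, 0, 0, 8, 0], [0.4, 0, 0, 20, 0], [0.4, 0, 0, 30, 0], [0.4, 0, 0, 30, 0], [0.4, 17, 3, 9.8, 0], [0.4, 24, 4.5, 0, 0], [0.4, 17, 3, 0, 0], [0.4, 0, 0, 0, 0], [0.4, 0, 0, 0, 0], [0.4, 0, 0, 0, 0]],
  ],
)

```text
clock: 25.32
ee_pos: [520.3, 218.2, 224.8]
tcp_rot: [[-0.976, -0.216, -0.002], [-0.216, 0.976, -0.0], [0.002, 0.0, -1.0]]
ft_force: [-0.2, 0.2, 0.0]
width: 0.392
gripper_force: 0.0
```

```bash
python3 - <<'E'
from h import *
snap('wrist','w5'); s=monitor.read_state();print(s['ee_pos'],s['ft_force'])
# edge tracking of bar sides (approx columns known) in crop coordinates of w4 view
for n in ('w4','w5'):
    im=cv2.GaussianBlur(np.load(f'pics/{n}.npy'),(3,3),0).astype(float)
    L=[];Rr=[]
    for v in range(100,146):
        row=im[v,255:305]; g=np.abs(np.diff(row,axis=0)).sum(1)
        l=10+np.argmax(g[10:22]);q=26+np.argmax(g[26:40])
        sub=lambda i:i+(g[i+1]-g[i-1])/(2*(2*g[i]-g[i-1]-g[i+1])+1e-9)
        L.append((v,255+sub(l)));Rr.append((v,255+sub(q)))
    for E in (L,Rr):
        a=cv2.fitLine(np.array(E,np.float32),cv2.DIST_HUBER,0,.01,.01).ravel()
        print(n,'lean deg',round(float(np.degrees(np.arctan(a[1]/a[0]))),2),'col at',round(float(a[3]+(120-a[2])*a[1]/a[0]),1))
    # level of front edge of lid: row of max vertical gradient at columns left/right
    gy=np.abs(np.diff(im[90:115].sum(2),axis=0))
    cols=[*range(200,262,4),*range(305,360,4)];pts=np.array([(u,90+np.argmax(gy[:,u])) for u in cols],np.float32)
    a=cv2.fitLine(pts,cv2.DIST_HUBER,0,.01,.01).ravel();print(n,'front edge slope deg',round(float(np.degrees(np.arctan(a[1]/a[0]))),2))
E
```

```text
[520.22688223 218.24418564 224.82775063] [-0.09320686  0.48462148 -0.04204368]
w4 lean deg -2.1 col at 269.9
w4 lean deg -3.66 col at 286.5
w4 front edge slope deg -0.32
w5 lean deg 0.76 col at 271.6
w5 lean deg -0.72 col at 287.9
w5 front edge slope deg -0.46
```

The bar's mean lean went from −2.9° to 0.0°, so it points straight back. The robot is clear of everything, so I'm handing in.

```bash
python3 -c "
from bench import r
print(r.job_done())"
```

```text
the job is handed in; nothing more can be done
None
```

The job is handed in at about 25 s: the right-hand hair clip lies inside the box, the lid is shut, the turnbutton points straight back over it (within about 1°), and nothing else on the shelf was touched.

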